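Make the soldering place ready and bring the iron upright over the board

TASK

Get this bench ready to solder: first set the reel of solder down over the upright spindle of the soldering stand, all the way onto its seat, and let go of it. Then draw the soldering iron out of its slanted holster, turn it upright with the tip pointing straight down, and finish while still holding it quite still with the tip two to five centimetres above the middle of the circuit board. The iron must not touch the board, and the other things on the bench stay where they are.

Things in the scene. Friction and masses are not known exactly. Their poses are not given: they have to be found in the camera images.
- stand: soldering stand, fixed to the bench: dark steel base plate 90 x 206 x 12 mm. Origin under the centre of the base, z up, y along the base. On its -y end stands the reel spindle; over its +y half leans the steel funnel of the holster, its mouth up and toward +y.
- spindle_seat (a point): the point on the spindle's axis at the height where the reel's underside comes to rest (the top of the spindle's round aluminium foot, 37 mm across and 6 mm above the base plate; 18 mm above the bench). The steel spindle is a round upright rod of 10 mm diameter with a domed top, and its top stands 51 mm above this seat.
- holster_mouth (a point): centre of the holster's round mouth, 78 mm above the bench. The funnel is open at both ends, 76 mm long, 29 mm across its lip, bore 20 mm at the mouth and 10 mm at the foot. Its axis runs from holster_foot to here and leans 36 degrees from upright; nothing locks the iron, it slides out along that axis.
- holster_foot (a point): centre of the holster's lower end, 76 mm from the mouth down its axis.
- iron: cordless soldering iron, 176 mm long, round, about 85 g. Origin at the point of its tip, z toward the butt end. Barrel 0 to 56 mm (6.4 mm thick), nose to 72 mm (19 mm), black stop flange to 78 mm (27 mm), handle to 176 mm (20 mm thick: dark ribs, then grey). Mass centre 110 mm from the tip. Starts loosely in the holster, tip down, some 40 degrees from upright, flange on the mouth's lip.
- iron_grip (a point): the point on the iron's axis 132 mm from its tip, in the grey part of the handle: a good place to grip across the 20 mm handle. The butt end is 44 mm beyond it.
- iron_collar (a point): the point on the iron's axis 72 mm from its tip, at the underside of the stop flange.
- reel: reel of solder standing flat on the bench: silver winding between two black flanges, 54 mm across, 34 mm high, with an open bore of 17 mm right through along its z axis, about 110 g. Origin at the centre of its underside, z up. Not the tin beside it, which is plain pale metal, wider and full of brass wool.
- reel_center (a point): centre of the reel of solder, half-way up (17 mm above its underside).
- board: green circuit board in a flat black carrier, 145 (x) x 82 (y) mm, loose on the bench, z up. Origin at the centre of its underside.
- board_middle (a point): the middle of the circuit board, 10 mm above the bench; the parts on the board rise to 13 mm above the bench.
- tip_tin: pale grey open tin of brass wool for wiping tips, 62 mm across, 34 mm high; stays where it is. Origin at the centre of its underside. It and the reel may have changed places.
- flux_syringe: flux syringe lying beyond the board, 122 x 26 x 19 mm; stays where it is.
- tweezers: steel tweezers lying between stand and board, 130 x 12 x 8 mm; stay where they are. Behind them and the board, farther from the robot, stands a fixed microscope 360 mm high (x beyond 0.58, y 0.05 to 0.26): pass in front of it, nearer to the robot.
- wick_reel: small flat blue reel of desoldering wick, 38 mm across, 10 mm high, beyond the stand; stays where it is.
Mind the look-alikes: they are no part of the job. Leave any purple look-alike of the reel alone.

How it is judged:
By the outcome, as a careful person would: the job done as asked, in the order asked, and still so for the second after the job is handed in, while the arm keeps its last pose, push and grip.
It also fails if it takes over 67 s, if anything falls off the work surface, if the arm or the gripper's body presses on something with over 40 N, if the wrist force passes 120 N, or if a joint passes its speed limit or range.

ROBOT

A 6-joint arm with a two-finger parallel gripper is mounted at the origin on a cart in front of the work surface, level with it; the furniture and walls round the work are solid. World frame = base frame: x ahead of the robot, y to its left, z up, the work surface at z = 0. Lengths are in m, angles in rad, forces in N, time in s.
With the tool pointing down it reaches from about 0.375 to 0.9 m from the base axis. Payload 3.1 kg.
Tool frame: the origin (TCP) lies between the finger pads; the fingertips stand 8 mm ahead of it and the grasp point (between the pads) lies 11 mm behind it (manip.tip_extent is the distance from the TCP to the fingertips, in m); z points along the fingers, x is the direction in which the jaws open and shut, and the axes are right-handed (so a half turn about z gives the same grasp; the last joint's range is limited). The gripper opens to 85 mm and grips with 20 to 120 N. Pads are 22 mm wide; open, the fingers measure 114 mm over their backs; the gripper's body (76 mm by 85 mm) begins 54 mm behind the grasp point. The pads swing forward as they close: fully open they stand 13 mm farther back than shut.
Start: joints at [1.016, 0.527, 1.433, -0, 1.181, -0.178], TCP at [0.23, 0.581, 0.239] pointing down, gripper open.
Joint ranges: [-3.08, 3.08], [-0.75, 2.2], [0.22, 2.44], [-1.43, 4.57], [0, 2.65], [-2.85, 2.85]. Speed limits (rad/s): [2.79, 2.79, 3.14, 3.14, 3.14, 3.14].

INTERFACE

Orientations are given as a unit quaternion [x, y, z, w].
In Python, from station import manip gives the robot as it stands.
- The arm moves only by the tool move_arm, never from a script. Its argument "deltas" is a list that holds one entry, the list of rows, each a list of 4 numbers: the shift along the tool's x, y, z in m, then the turn about the tool's z in degrees. A call has 1 to 20 rows; each row is the pose to reach, as a shift and turn from the pose measured when the call began, along the tool's axes at that moment; what a row does not reach only later rows make up. A row lasts 1/12 s, in which the tool goes at most 41.7 mm and 7.16 degrees, less where a joint would pass 70% of its speed; a pose out of reach is approached as far as the arm can. A call with a gripper value outside its range is refused whole. "gripper" is the opening, from 0 (shut) to 1 (fully open), set as the call begins (left out, the last holds). The fingers move at their own pace and stop on an object; "squeeze" is the grip in N (left out, the last holds). Time passes only in rows, so rows that repeat a pose let the fingers close. It gives the time, the measured TCP pose, the force and the opening at its end, in the units of the state.
- manip.sense(): the state, without advancing time (a new reading comes with each control period).
- manip.snapshot(name): name is "side" or "top"; returns a dict with "img" (384x512x3 uint8, red, green, blue), "vertical_fov" (degrees; the focal length in pixels is half the picture's height over the tangent of half this angle, whatever the lens; pixels are square), "cx", "cy" (the principal point, pixels), "D" ([k1, k2, p1, p2, k3] as OpenCV has them; the pictures are not rectified), "origin" and "orientation" of the camera in the world. Camera axes: x right, y down, z forward; pixel columns grow to the right and rows downward; lengths in m; the calibration is good to about 2 mm. A picture is of the moment at which its call begins. There is no depth.
- manip.sign_off(): hands the job in, once; it reports no verdict.
The state is a dict: "t": time; "q": joint angles; "qd": joint speeds; "tau": joint torques, N m; "tcp_pos": TCP position; "tool_rot": TCP orientation; "force": force on the tool from outside, world axes, zero at the start; "ft_torque": the same for the moment, N m; "finger_gap": opening from 0.0 (shut) to 1.0 (fully open).
Only numpy, scipy, OpenCV 4.12 (cv2) and the standard library are available. Lean on these libraries where they do the work, as an engineer would, in place of code of your own. Each camera call takes 0.05 s, during which the arm holds its last target.

## Working session

There is one attempt and no reset: what is moved stays moved. The work goes in short steps, Python scripts to look and compute and a tool call to move; the robot and the scene stay as the last step left them, time stands still between calls to the robot, and variables do not carry over. Pictures are saved under pics/ and viewed, and the job is handed in when it is done.

Besides the shell and the picture viewer there is one more tool, called after ">>>" as name([rows], argument=value, ...), one row to a line, values as JSON. move_arm: Moves the arm, as the interface text tells. Its arguments: {"type":"object","properties":{"deltas":{"type":"array"},"gripper":{"type":"number"},"squeeze":{"type":"number"}},"required":["deltas"]}

```bash
ls; mkdir -p pics; python3 - <<'E'
from station import manip
import cv2,json
print(manip.sense())
for n in ("side","top"):
    s=manip.snapshot(n); cv2.imwrite(f"pics/{n}0.png",s["img"][:,:,::-1])
    d={k:(v.tolist() if hasattr(v,'tolist') else v) for k,v in s.items() if k!="img"}
    json.dump(d,open(n+".json","w")); print(n,d)
E
```

```text
pics
{'t': 0.0, 'q': array([ 1.01548636e+00,  5.28476578e-01,  1.43394692e+00, -3.21281732e-05,
        1.18139692e+00, -1.78505433e-01]), 'qd': array([ 9.39037553e-05, -3.44678208e-03,  9.45253348e-05,  2.05405688e-04,
        2.16241772e-03,  1.54119119e-03]), 'tau': array([-9.33704396e-04, -4.42351449e+01, -1.78026670e+01, -1.99870015e-04,
        8.47806805e-03,  2.53084742e-06]), 'tcp_pos': array([0.22956546, 0.58053452, 0.23831302]), 'tool_rot': array([ 8.27024182e-01,  5.62165243e-01, -1.01172417e-03,  4.66235327e-04]), 'force': array([ 0.77328202, -0.76806003,  0.22053892]), 'ft_torque': array([ 0.07479386, -0.00445998, -0.0153182 ]), 'finger_gap': 1.0009881484116607}
side {'vertical_fov': 47.74659053077745, 'cx': 254.819583432012, 'cy': 196.24407268539312, 'D': [-0.12001495155337515, 0.0, 0.0, 0.0, 0.0], 'origin': [-0.08233298426566854, 0.8575606221852857, 0.8391863326574173], 'orientation': [-0.2567269426381404, 0.8536063128724726, -0.43040473371749155, 0.14212425810364224]}
top {'vertical_fov': 49.17161619131228, 'cx': 256.19832602204605, 'cy': 190.66932497332124, 'D': [0.053019294137017545, 0.0, 0.0, 0.0, 0.0], 'origin': [0.37270119977397864, 0.017569493293343598, 1.1748452005091243], 'orientation': [-0.6968187273600533, 0.7142616538080339, -0.05523112057796374, 0.03497819920222613]}
```

View pics/side0.png

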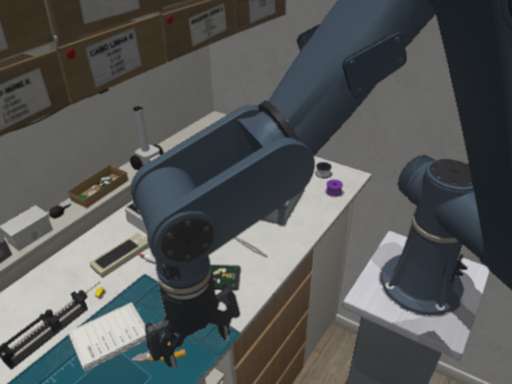

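View pics/top0.png

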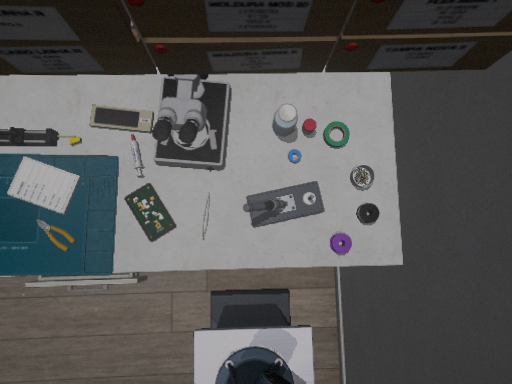

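The top view shows the stand at about (285,204), with its spindle at (310,199). The black reel is at (368,213), the tin at (362,177), the purple look-alike at (341,243), and the board at (150,212). I'll enlarge these.

```bash
python3 - <<'E'
import cv2
a=cv2.imread("pics/top0.png")
b=cv2.resize(a[150:262,235:395],None,fx=5,fy=5,interpolation=cv2.INTER_CUBIC); cv2.imwrite("pics/c1.png",b)
b=cv2.resize(a[165:255,105:225],None,fx=6,fy=6,interpolation=cv2.INTER_CUBIC); cv2.imwrite("pics/c2.png",b)
b=cv2.resize(a[175:235,240:330],None,fx=8.8,fy=8.8,interpolation=cv2.INTER_CUBIC); cv2.imwrite("pics/c3.png",b)
E
```

```text
(no output)
```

View pics/c1.png

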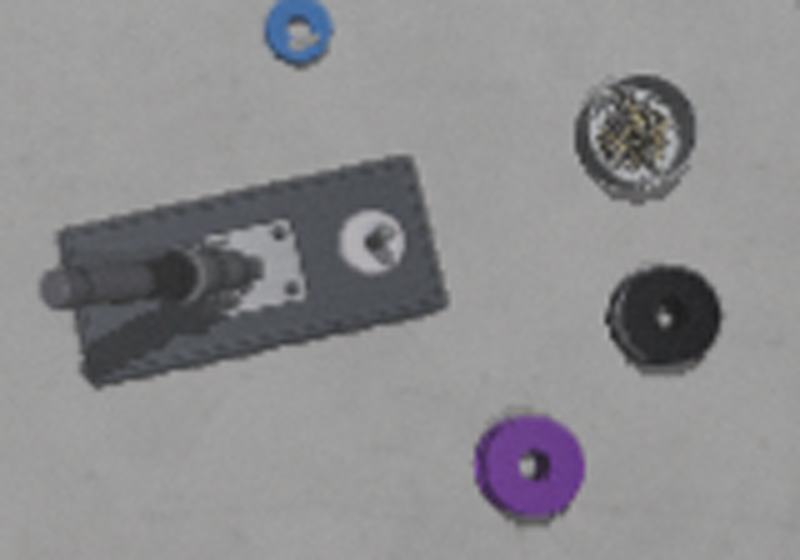

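View pics/c2.png

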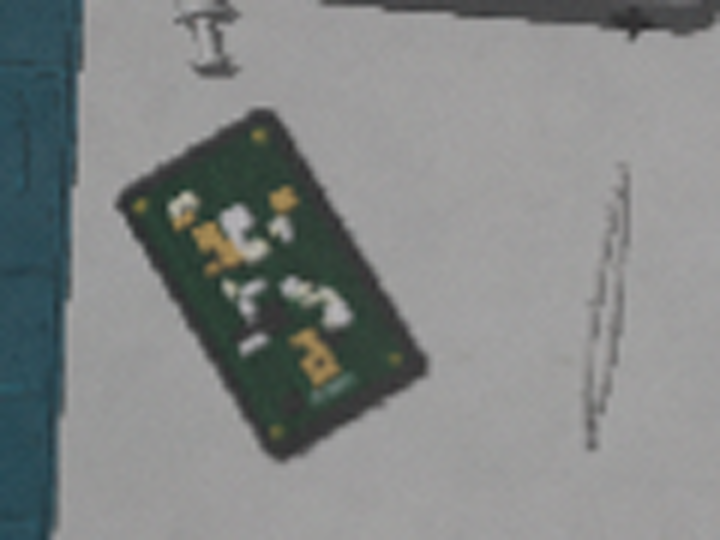

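View pics/c3.png

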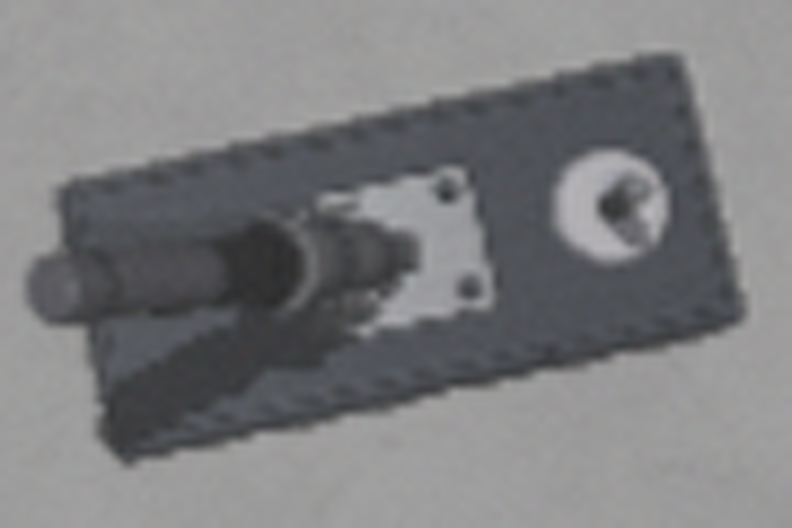

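```bash
cat > h.py <<'E'
import json,numpy as np,cv2
from scipy.spatial.transform import Rotation as R
def cam(n):
    d=json.load(open(n+".json")); f=192/np.tan(np.radians(d["vertical_fov"]/2))
    return np.array([[f,0,d["cx"]],[0,f,d["cy"]],[0,0,1]]),np.array(d["D"]),np.array(d["origin"]),R.from_quat(d["orientation"]).as_matrix()
def ray(n,uv):
    K,D,o,M=cam(n); p=cv2.undistortPoints(np.array([[uv]],float),K,D)[0,0]
    return o,M@np.array([p[0],p[1],1])
def onz(n,uv,z):
    o,d=ray(n,uv); return o+d*(z-o[2])/d[2]
def proj(n,P):
    K,D,o,M=cam(n); X=(np.atleast_2d(P)-o)@M
    return cv2.projectPoints(X,np.zeros(3),np.zeros(3),K,D)[0][:,0]
def tri(uv1,uv2):
    o1,d1=ray("top",uv1);o2,d2=ray("side",uv2)
    A=np.stack([d1,-d2],1); s=np.linalg.lstsq(A,o2-o1,rcond=None)[0]
    a=o1+d1*s[0];b=o2+d2*s[1]; return (a+b)/2,np.linalg.norm(a-b)
def c(u,v,x0,y0,s): return (x0+(u+.5)/s-.5,y0+(v+.5)/s-.5)
E
python3 - <<'E'
from h import *
r=lambda u,v:c(u,v,235,150,5)
print("reel top",onz("top",r(670,313),.034),"tin",onz("top",r(637,135),.034),"purple",onz("top",r(532,466),.034))
k=lambda u,v:c(u,v,240,175,8.8)
print("seat",onz("top",k(611,206),.018))
q=[onz("top",k(*p),.012) for p in [(62,185),(682,55),(745,318),(125,460)]]
print("base",q,np.mean(q,0))
b=[onz("top",c(*p,105,165,6),.008) for p in [(118,200),(262,110),(428,365),(282,460)]]
print("board",b,np.mean(b,0))
print("butt approx",onz("top",k(60,288),.15), "wick",onz("top",r(299,30),.01))
a=cv2.imread("pics/top0.png")
i1=cv2.resize(a[198:228,352:384],None,fx=12,fy=12,interpolation=cv2.INTER_CUBIC)
i2=cv2.resize(a[183:213,294:326],None,fx=12,fy=12,interpolation=cv2.INTER_CUBIC)
cv2.imwrite("pics/c4.png",np.hstack([i1,i2])*1)
E
```

```text
reel top [ 0.45239301 -0.3228129   0.034     ] tin [ 0.55123667 -0.31058401  0.034     ] purple [ 0.37133185 -0.24283406  0.034     ]
seat [ 0.49698625 -0.16392107  0.018     ]
base [array([0.50839732, 0.00933572, 0.012     ]), array([ 0.54559846, -0.18964741,  0.012     ]), array([ 0.46100369, -0.20581986,  0.012     ]), array([ 0.42104756, -0.0083972 ,  0.012     ])] [ 0.48401176 -0.09863219  0.012     ]
board [array([0.51030408, 0.34688908, 0.008     ]), array([0.55073657, 0.28184705, 0.008     ]), array([0.43071032, 0.20579781, 0.008     ]), array([0.38935876, 0.27166943, 0.008     ])] [0.47027743 0.27655085 0.008     ]
butt approx [0.46345877 0.01154636 0.15      ] wick [ 0.61955868 -0.12882047  0.01      ]
```

View pics/c4.png

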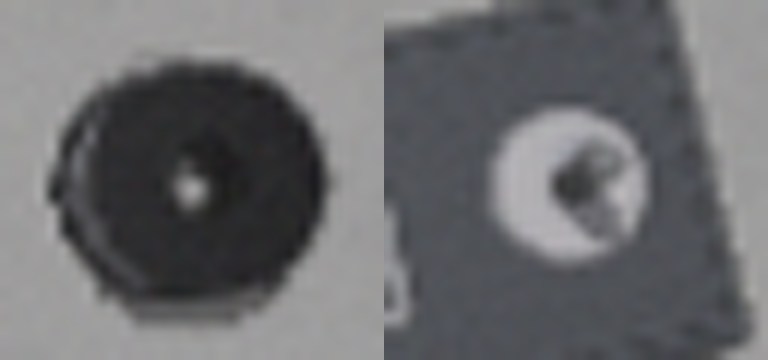

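```bash
cat >> h.py <<'E'
from station import manip
def plan(*wps,yaw=None):
    s=manip.sense(); M=R.from_quat(s["tool_rot"]).as_matrix()
    print("t",round(s["t"],2),"pos",s["tcp_pos"].round(4),"yaw",round(np.degrees(np.arctan2(M[1,0],M[0,0])),2),"tilt z",M[:,2].round(4),"gap",round(s["finger_gap"],3),"F",s["force"].round(1),"q",s["q"].round(2))
    for w in wps: print(w,"->",(M.T@(np.array(w)-s["tcp_pos"])).round(4))
E
python3 -c "
from h import *
plan((.44,.3,.24),(.44,0,.24),(.4515,-.323,.2),(.4515,-.323,.1))"
```

```text
t 0.1 pos [0.2296 0.5806 0.2384] yaw 68.41 tilt z [-0.0011 -0.0017 -1.    ] gap 1.001 F [-0.5 -0.6  0.3] q [ 1.02  0.53  1.43  0.    1.18 -0.18]
(0.44, 0.3, 0.24) -> [-0.1835  0.2989 -0.0013]
(0.44, 0, 0.24) -> [-0.4625  0.4093 -0.0008]
(0.4515, -0.323, 0.2) -> [-0.7585  0.5389  0.0397]
(0.4515, -0.323, 0.1) -> [-0.7583  0.5389  0.1397]
```

>>> move_arm([
  [[-0.02,0.033,0],[-0.04,0.066,0],[-0.06,0.099,0],[-0.08,0.132,0],[-0.1,0.165,0],[-0.12,0.198,0],[-0.14,0.231,0],[-0.16,0.264,0],[-0.184,0.299,0],[-0.22,0.313,0],[-0.255,0.327,0],[-0.29,0.341,0],[-0.325,0.355,0],[-0.36,0.369,0],[-0.395,0.382,0],[-0.43,0.396,0],[-0.463,0.409,0],[-0.5,0.425,0],[-0.535,0.441,0],[-0.535,0.441,0]],
], gripper=1)

```text
validation failed for argument at $.de...
```

>>> move_arm([
  [[-0.02,0.033,0,0],[-0.04,0.066,0,0],[-0.06,0.099,0,0],[-0.08,0.132,0,0],[-0.1,0.165,0,0],[-0.12,0.198,0,0],[-0.14,0.231,0,0],[-0.16,0.264,0,0],[-0.184,0.299,0,0],[-0.22,0.313,0,0],[-0.255,0.327,0,0],[-0.29,0.341,0,0],[-0.325,0.355,0,0],[-0.36,0.369,0,0],[-0.395,0.382,0,0],[-0.43,0.396,0,0],[-0.463,0.409,0,0],[-0.5,0.425,0,0],[-0.535,0.441,0,0],[-0.535,0.441,0,0]],
], gripper=1)

```text
t: 1.77
tcp_pos: [0.4446, -0.0858, 0.2396]
tool_rot: [0.829, 0.559, -0.001, 0.003]
force: [1.0, 0.9, 0.3]
finger_gap: 1.0
```

```bash
python3 -c "
from h import *
plan((.4515,-.323,.2),(.4515,-.323,.1))"
```

```text
t 1.77 pos [ 0.4446 -0.0858  0.2396] yaw 68.03 tilt z [ 0.0021 -0.0058 -1.    ] gap 1.0 F [1.  0.9 0.3] q [-0.44  0.3   1.85 -0.01  0.99 -1.62]
(0.4515, -0.323, 0.2) -> [-0.2172  0.095   0.041 ]
(0.4515, -0.323, 0.1) -> [-0.2167  0.0946  0.141 ]
```

>>> move_arm([
  [[-0.035,0.015,0,0],[-0.07,0.031,0,0],[-0.105,0.046,0,0],[-0.14,0.062,0.01,0],[-0.175,0.077,0.025,0],[-0.205,0.09,0.04,0],[-0.217,0.095,0.07,0],[-0.217,0.095,0.1,0],[-0.217,0.095,0.12,0],[-0.217,0.095,0.12,0],[-0.217,0.095,0.12,0],[-0.217,0.095,0.12,0]],
])

```text
t: 2.77
tcp_pos: [0.4524, -0.3233, 0.1218]
tool_rot: [0.829, 0.56, -0.001, 0.004]
force: [-0.5, 0.8, 0.0]
finger_gap: 1.004
```

```bash
python3 -c "
from h import *
plan((.4515,-.323,.012))
for n in ('side','top'):
    a=manip.snapshot(n)['img'][:,:,::-1]; cv2.imwrite(f'pics/{n}1.png',a)
    if n=='side': cv2.imwrite('pics/s1c.png',cv2.resize(a[80:300,200:400],None,fx=2.7,fy=2.7,interpolation=cv2.INTER_CUBIC))
"
```

```text
t 2.77 pos [ 0.4524 -0.3233  0.1218] yaw 68.06 tilt z [ 0.003  -0.0067 -1.    ] gap 1.004 F [-0.5  0.8  0. ] q [-0.82  0.6   1.71 -0.    0.82 -2.01]
(0.4515, -0.323, 0.012) -> [ 0.0005 -0.0015  0.1098]
```

View pics/side1.png

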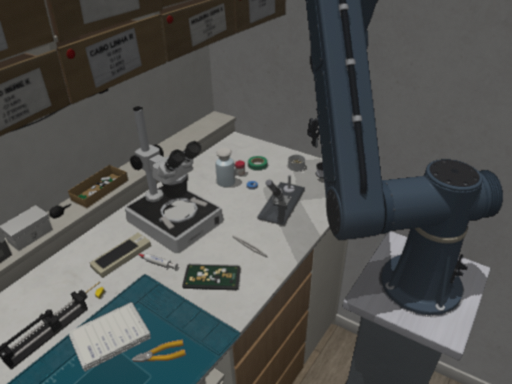

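View pics/top1.png

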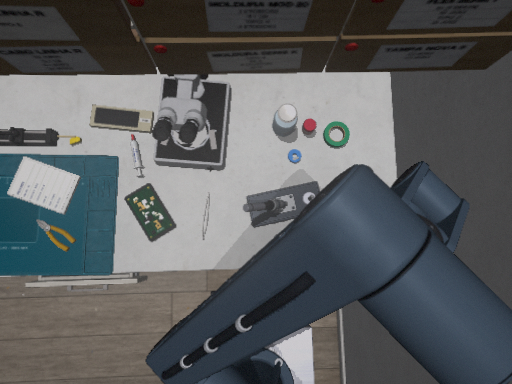

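The side view now shows the stand at (283,200), with the spindle at (290,185). The reel sits behind the arm, but in the first side picture it's visible near (323,169), so I'll crop both.

```bash
python3 -c "
from h import *
a=cv2.imread('pics/side0.png');b=cv2.imread('pics/side1.png')
i=cv2.resize(a[150:205,300:355],None,fx=7,fy=7,interpolation=cv2.INTER_CUBIC)
j=cv2.resize(b[165:220,255:310],None,fx=7,fy=7,interpolation=cv2.INTER_CUBIC)
cv2.imwrite('pics/c5.png',np.hstack([i,j]))
P=[.4515,-.323,.034]; t=np.linspace(0,2*np.pi,8,endpoint=False)
print(proj('side',[P,[.4515,-.323,0],[.497,-.164,.018],[.497,-.164,.069]]))
"
```

```text
[[323.08442379 165.81689036]
 [322.41846057 174.00344932]
 [288.48224149 187.70842712]
 [288.85428589 174.76056242]]
```

View pics/c5.png

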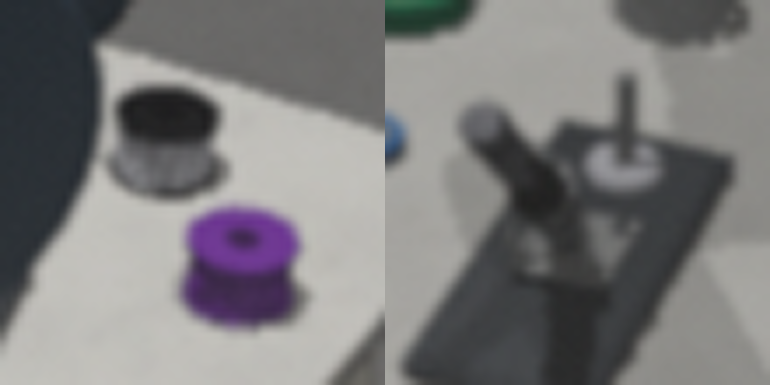

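>>> move_arm([
  [[0,-0.001,0.03,0],[0,-0.001,0.06,0],[0,-0.001,0.085,0],[0,-0.001,0.1,0],[0,-0.001,0.108,0],[0,-0.001,0.108,0],[0,-0.001,0.108,0],[0,-0.001,0.108,0]],
])

```text
t: 3.53
tcp_pos: [0.4532, -0.325, 0.0162]
tool_rot: [0.829, 0.56, -0.0, 0.006]
force: [-0.2, -0.3, 0.5]
finger_gap: 0.999
```

>>> move_arm([
  [[0,0,0,0],[0,0,0,0],[0,0,0,0],[0,0,0,0],[0,0,0,0],[0,0,0,0],[0,0,0,0],[0,0,0,0],[0,0,0,0],[0,0,0,0]],
], gripper=0, squeeze=35)

```text
t: 4.37
tcp_pos: [0.4538, -0.3256, 0.0175]
tool_rot: [0.829, 0.56, -0.0, 0.007]
force: [-0.1, 0.6, 6.3]
finger_gap: 0.613
```

```bash
python3 -c "
from h import *
plan((.497,-.164,.2))
"
```

```text
t 4.37 pos [ 0.4538 -0.3256  0.0175] yaw 68.09 tilt z [ 0.008  -0.0122 -0.9999] gap 0.613 F [-0.1  0.6  6.3] q [-0.82  0.78  1.75 -0.    0.59 -2.01]
(0.497, -0.164, 0.2) -> [ 0.1645 -0.018  -0.1841]
```

>>> move_arm([
  [[0,0,-0.03,0],[0,0,-0.06,0],[0,0,-0.09,0],[0,0,-0.12,0],[0.02,-0.002,-0.132,7],[0.05,-0.005,-0.132,14],[0.08,-0.009,-0.132,21],[0.11,-0.012,-0.132,28],[0.14,-0.015,-0.132,35],[0.155,-0.016,-0.132,42],[0.161,-0.017,-0.132,49],[0.161,-0.017,-0.132,54],[0.161,-0.017,-0.132,58],[0.161,-0.017,-0.132,58],[0.161,-0.017,-0.132,58],[0.161,-0.017,-0.132,58]],
])

```text
t: 5.7
tcp_pos: [0.4969, -0.1683, 0.148]
tool_rot: [0.996, 0.089, 0.003, 0.006]
force: [-0.1, -0.6, -1.4]
finger_gap: 0.612
```

```bash
python3 -c "
from h import *
plan((.4975,-.167,.15))
for n in ('side','top'):
    a=manip.snapshot(n)['img'][:,:,::-1]; cv2.imwrite(f'pics/{n}2.png',a)
    if n=='side': cv2.imwrite('pics/s2c.png',cv2.resize(a[110:230,220:360],None,fx=5,fy=5,interpolation=cv2.INTER_CUBIC))
"
```

```text
t 5.7 pos [ 0.4969 -0.1683  0.148 ] yaw 10.17 tilt z [ 0.0079 -0.0121 -0.9999] gap 0.612 F [-0.1 -0.6 -1.4] q [-0.54  0.52  1.78 -0.01  0.83 -0.71]
(0.4975, -0.167, 0.15) -> [ 0.0009 -0.0012 -0.002 ]
```

View pics/s2c.png

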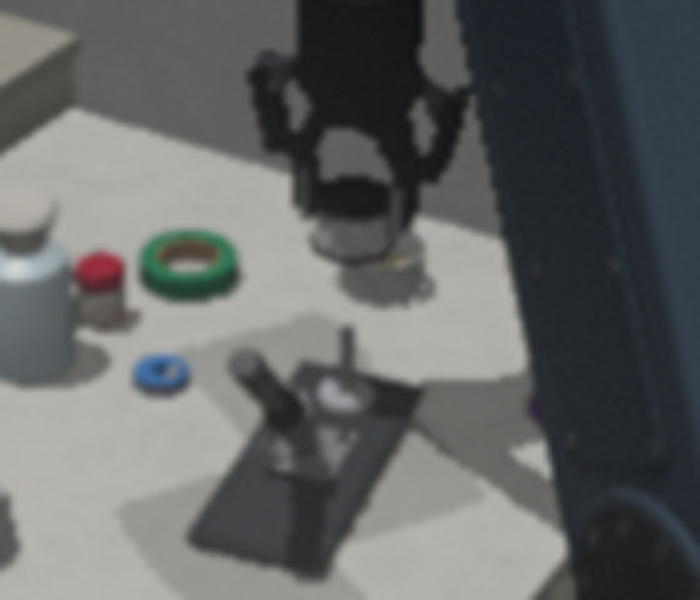

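View pics/top2.png

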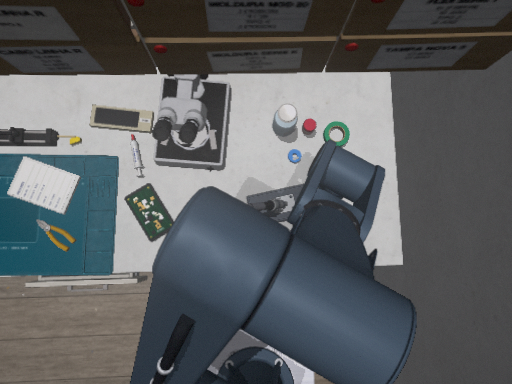

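```bash
python3 -c "
from h import *
a=cv2.imread('pics/side2.png')
cv2.imwrite('pics/c6.png',cv2.resize(a[135:200,265:315],None,fx=9,fy=9,interpolation=cv2.INTER_CUBIC))
print(cam('side')[3][:,:2])
t=np.linspace(0,2*np.pi,72)
for z,zz in ((.131,'bot'),(.165,'top')):
  C=np.c_[.4964+.027*np.cos(t),-.1653+.027*np.sin(t),0*t+z]
  p=(proj('side',C)-[265,135])*9; print(zz,p.min(0),p.max(0),p.mean(0))
print((proj('side',[[.497,-.164,.018],[.497,-.164,.069],[.497,-.164,.165]])-[265,135])*9)
"
```

```text
[[-0.82778394 -0.31594557]
 [-0.56062938  0.49768608]
 [-0.02164335 -0.80776665]]
bot [144.93674689 168.98411147] [299.60718709 248.93604276] [221.33175167 208.33322564]
top [146.20266537  85.19144163] [303.10389606 163.46614035] [223.69784012 123.711126  ]
[[211.34017337 474.37584412]
 [214.68857299 357.84506176]
 [221.19032818 124.79868499]]
```

View pics/c6.png

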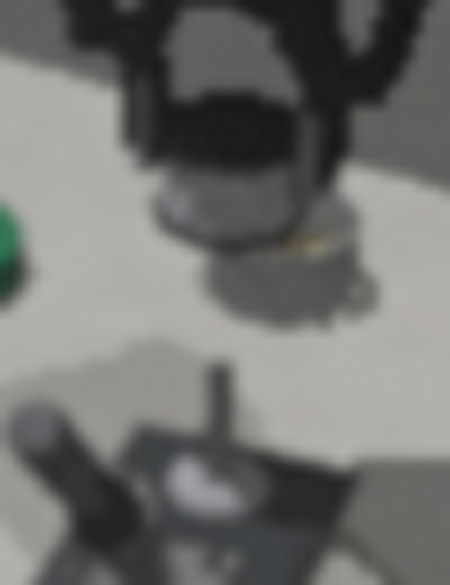

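>>> move_arm([
  [[0.001,-0.002,0.02,0],[0.001,-0.002,0.04,0],[0.001,-0.002,0.055,0],[0.001,-0.002,0.065,0],[0.001,-0.002,0.075,0],[0.001,-0.002,0.075,0],[0.001,-0.002,0.075,0]],
])

```text
t: 6.38
tcp_pos: [0.4981, -0.1673, 0.0727]
tool_rot: [0.996, 0.088, 0.003, 0.006]
force: [-0.5, 0.2, -0.4]
finger_gap: 0.61
```

```bash
python3 -c "
from h import *
plan((.4975,-.167,.03))
a=manip.snapshot('side')['img'][:,:,::-1]; cv2.imwrite('pics/s3.png',cv2.resize(a[145:210,265:315],None,fx=9,fy=9,interpolation=cv2.INTER_CUBIC))
"
```

```text
t 6.38 pos [ 0.4981 -0.1673  0.0727] yaw 10.13 tilt z [ 0.0074 -0.0118 -0.9999] gap 0.61 F [-0.5  0.2 -0.4] q [-0.53  0.66  1.82 -0.01  0.65 -0.7 ]
(0.4975, -0.167, 0.03) -> [-0.0007 -0.0009  0.0427]
```

View pics/s3.png

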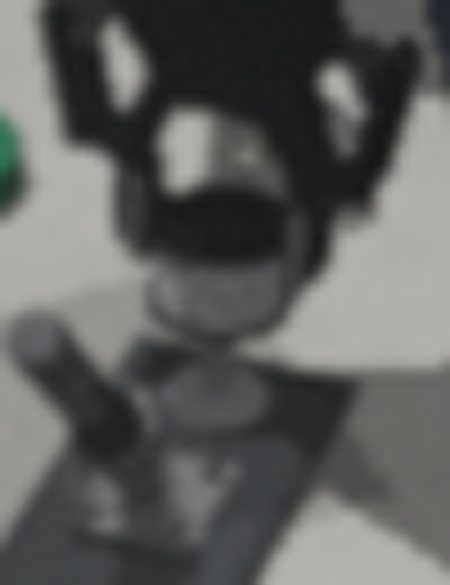

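>>> move_arm([
  [[0,0,0.008,0],[0,0,0.016,0],[0,0,0.022,0],[0,0,0.028,0],[0,0,0.032,0],[0,0,0.034,0],[0,0,0.034,0],[0,0,0.034,0]],
])

```text
t: 7.1
tcp_pos: [0.4987, -0.1679, 0.0391]
tool_rot: [0.996, 0.088, 0.004, 0.006]
force: [-0.1, -0.3, -1.4]
finger_gap: 0.609
```

```bash
python3 -c "
from h import *
plan((.4975,-.167,.03))
a=manip.snapshot('side')['img'][:,:,::-1]; cv2.imwrite('pics/s4.png',cv2.resize(a[145:210,265:315],None,fx=9,fy=9,interpolation=cv2.INTER_CUBIC))
"
```

```text
t 7.1 pos [ 0.4987 -0.1679  0.0391] yaw 10.13 tilt z [ 0.0083 -0.0123 -0.9999] gap 0.609 F [-0.1 -0.3 -1.4] q [-0.53  0.72  1.83 -0.01  0.58 -0.7 ]
(0.4975, -0.167, 0.03) -> [-0.0011 -0.0012  0.0091]
```

View pics/s4.png

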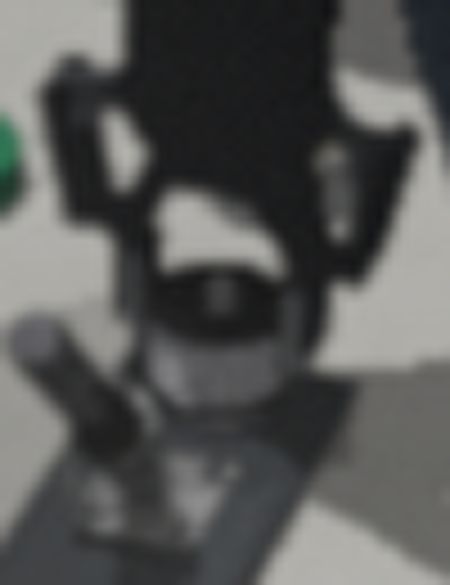

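The rod now shows through the bore at about (220,290), so the reel is threaded on. I'll lower it the last few millimetres.

>>> move_arm([
  [[-0.001,0,0.002,0],[-0.001,-0.001,0.0035,0],[-0.001,-0.001,0.0045,0],[-0.001,-0.001,0.0045,0],[-0.001,-0.001,0.0045,0]],
])

```text
t: 7.57
tcp_pos: [0.4979, -0.1673, 0.0358]
tool_rot: [0.996, 0.088, 0.004, 0.007]
force: [-2.2, 0.5, 6.1]
finger_gap: 0.606
```

>>> move_arm([
  [[0,0,0,0],[0,0,0,0],[0,0,0,0],[0,0,0,0],[0,0,0,0],[0,0,0,0],[0,0,0,0],[0,0,0,0],[0,0,0,0]],
], gripper=1)

```text
t: 8.32
tcp_pos: [0.4978, -0.1673, 0.0357]
tool_rot: [0.996, 0.088, 0.004, 0.007]
force: [-1.1, 0.7, 0.0]
finger_gap: 1.0
```

```bash
python3 -c "
from h import *
plan((.4975,-.167,.03))
a=manip.snapshot('side')['img'][:,:,::-1]; cv2.imwrite('pics/s5.png',cv2.resize(a[145:210,265:315],None,fx=9,fy=9,interpolation=cv2.INTER_CUBIC))
"
```

```text
t 8.32 pos [ 0.4978 -0.1673  0.0357] yaw 10.15 tilt z [ 0.0092 -0.0131 -0.9999] gap 1.0 F [-1.1  0.7  0. ] q [-0.53  0.72  1.84 -0.01  0.57 -0.7 ]
(0.4975, -0.167, 0.03) -> [-0.0003 -0.0005  0.0057]
```

View pics/s5.png

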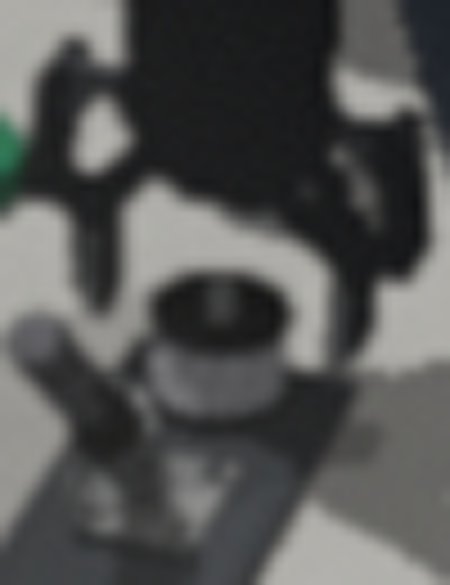

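```bash
python3 -c "
from h import *
a=cv2.imread('pics/top0.png');b=cv2.imread('pics/side1.png')
i=cv2.resize(a[190:215,240:290],None,fx=14,fy=14,interpolation=cv2.INTER_CUBIC); cv2.imwrite('pics/c7.png',i)
j=cv2.resize(b[175:215,262:292],None,fx=14,fy=14,interpolation=cv2.INTER_CUBIC); cv2.imwrite('pics/c8.png',j)
"
```

```text
(no output)
```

View pics/c7.png

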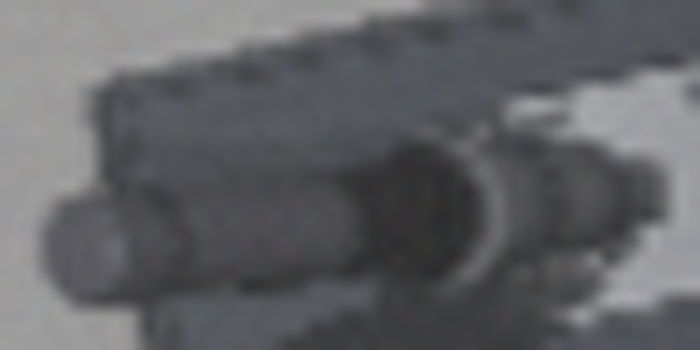

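View pics/c8.png

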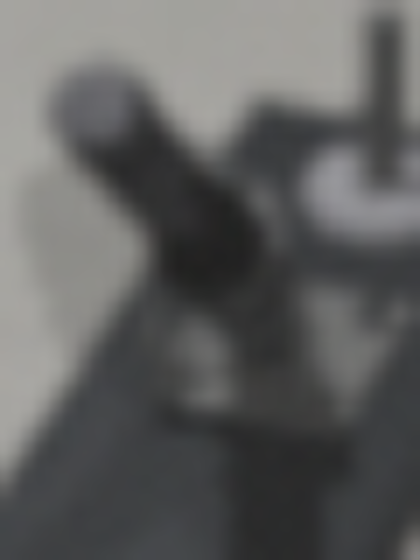

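>>> move_arm([
  [[0,0,-0.02,0],[0,0,-0.05,0],[0,0,-0.09,0],[0,0,-0.13,0],[0,0,-0.165,0],[0,0,-0.18,0],[0,0,-0.18,0],[0,0,-0.18,0]],
])

```text
t: 9.03
tcp_pos: [0.4964, -0.165, 0.2166]
tool_rot: [0.996, 0.088, 0.005, 0.008]
force: [-0.2, -0.9, -0.3]
finger_gap: 0.997
```

```bash
python3 -c "
from h import *
def T(p): return c(*p,240,190,14)
def S(p): return np.array(c(*p,262,175,14))-[.6,.9]
B,e=tri(T((90,243)),S((97,105))); F,e2=tri(T((425,212)),S((212,245)))
print(B,e,F,e2,np.linalg.norm(B-F)); u=(B-F)/np.linalg.norm(B-F)
print('tilt',np.degrees(np.arccos(u[2])),'az',np.degrees(np.arctan2(u[1],u[0])))
# model fit: tip pos + tilt + az ; project flange(78), butt(176)
from scipy.optimize import least_squares
def f(p):
  d=np.array([np.sin(p[3])*np.cos(p[4]),np.sin(p[3])*np.sin(p[4]),np.cos(p[3])])
  P=[p[:3]+.176*d,p[:3]+.0765*d]
  return np.r_[(proj('top',P)-[T((90,243)),T((425,212))]).ravel(),(proj('side',P)-[S((97,105)),S((212,245))]).ravel()]
d0=u; r=least_squares(f,np.r_[B-.176*u,np.radians(40),np.arctan2(u[1],u[0])],x_scale=[.01,.01,.01,.1,.1])
p=r.x;d=np.array([np.sin(p[3])*np.cos(p[4]),np.sin(p[3])*np.sin(p[4]),np.cos(p[3])])
print(p[:3],np.degrees(p[3:]),r.fun.round(2)); print('grip',p[:3]+.132*d,'butt',p[:3]+.176*d,'flange',p[:3]+.072*d)
plan()
"
```

```text
[0.46374452 0.01254014 0.15732198] 0.00010077771266696184 [ 0.47505682 -0.05056596  0.08069012] 0.00021635243644917238 0.09991391623307655
tilt 39.91663439841628 az 100.16281402551826
[ 0.48358832 -0.09886011  0.02228938] [ 39.97687631 100.08132691] [ 0.04  0.   -0.05 -0.02 -0.02  0.03  0.04 -0.03]
grip [ 0.46874318 -0.01536236  0.12344148] butt [0.4637948  0.01247022 0.15715885] flange [ 0.47549098 -0.05331589  0.07746325]
t 9.03 pos [ 0.4964 -0.165   0.2166] yaw 10.16 tilt z [ 0.0113 -0.0143 -0.9998] gap 0.997 F [-0.2 -0.9 -0.3] q [-0.53  0.42  1.72 -0.01  0.99 -0.7 ]
```

```bash
python3 -c "
from h import *
plan((.4687,-.0154,.2166),(.4687,-.0154,.1124))
"
```

```text
t 9.03 pos [ 0.4964 -0.165   0.2166] yaw 10.16 tilt z [ 0.0113 -0.0143 -0.9998] gap 0.997 F [-0.2 -0.9 -0.3] q [-0.53  0.42  1.72 -0.01  0.99 -0.7 ]
(0.4687, -0.0154, 0.2166) -> [-0.0009 -0.1522 -0.0024]
(0.4687, -0.0154, 0.1124) -> [-0.0018 -0.1538  0.1017]
```

>>> move_arm([
  [[0,-0.035,-0.002,0],[-0.001,-0.07,-0.002,0],[-0.001,-0.105,-0.002,0],[-0.001,-0.14,-0.002,0],[-0.001,-0.154,-0.002,0],[-0.001,-0.154,0.02,0],[-0.002,-0.154,0.05,0],[-0.002,-0.154,0.08,0],[-0.002,-0.154,0.098,0],[-0.002,-0.154,0.102,0],[-0.002,-0.154,0.102,0],[-0.002,-0.154,0.102,0]],
])

```text
t: 10.03
tcp_pos: [0.4681, -0.0152, 0.1117]
tool_rot: [0.996, 0.088, 0.004, 0.007]
force: [0.5, -0.2, -0.7]
finger_gap: 1.003
```

```bash
python3 -c "
from h import *
plan((.4687,-.0154,.1124))
a=manip.snapshot('side')['img'][:,:,::-1]; cv2.imwrite('pics/s6.png',cv2.resize(a[120:220,230:330],None,fx=6,fy=6,interpolation=cv2.INTER_CUBIC))
"
```

```text
t 10.03 pos [ 0.4681 -0.0152  0.1117] yaw 10.15 tilt z [ 0.0097 -0.0139 -0.9999] gap 1.003 F [ 0.5 -0.2 -0.7] q [-0.26  0.54  1.94 -0.02  0.65 -0.43]
(0.4687, -0.0154, 0.1124) -> [ 0.0005  0.0003 -0.0007]
```

View pics/s6.png

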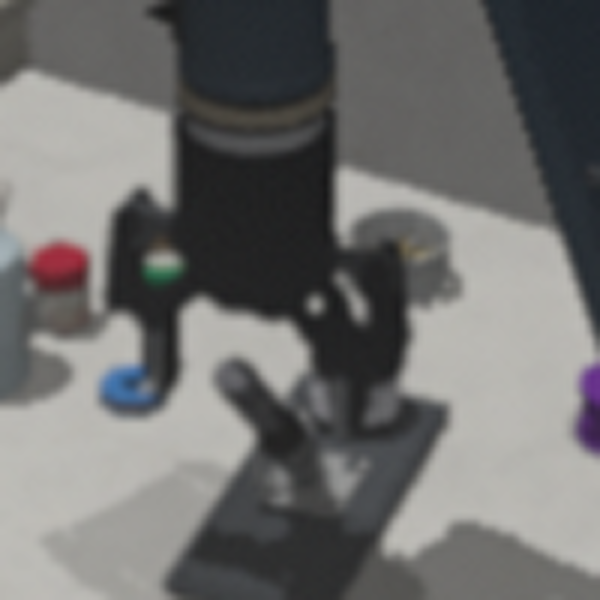

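>>> move_arm([
  [[0,0,0,0],[0,0,0,0],[0,0,0,0],[0,0,0,0],[0,0,0,0],[0,0,0,0],[0,0,0,0],[0,0,0,0],[0,0,0,0],[0,0,0,0],[0,0,0,0],[0,0,0,0],[0,0,0,0],[0,0,0,0]],
], gripper=0, squeeze=20)

```text
t: 11.25
tcp_pos: [0.4688, -0.0153, 0.1126]
tool_rot: [0.996, 0.088, 0.005, 0.008]
force: [-0.9, 1.6, 6.0]
finger_gap: 0.227
```

>>> move_arm([
  [[0,-0.003,-0.004,0],[0,-0.007,-0.008,0],[0,-0.01,-0.012,0],[0,-0.013,-0.0155,0],[0,-0.0165,-0.022,0],[0,-0.02,-0.029,0],[0,-0.023,-0.036,0],[0,-0.0255,-0.042,0],[0,-0.0255,-0.042,0],[0,-0.0255,-0.042,0]],
])

```text
t: 12.08
tcp_pos: [0.4641, 0.0105, 0.1548]
tool_rot: [0.996, 0.089, 0.006, 0.008]
force: [0.1, -0.2, -1.4]
finger_gap: 0.226
```

```bash
python3 -c "
from h import *
plan((.4687,-.0154,.1124))
a=manip.snapshot('side')['img'][:,:,::-1]; cv2.imwrite('pics/s7.png',cv2.resize(a[120:220,230:330],None,fx=6,fy=6,interpolation=cv2.INTER_CUBIC))
"
```

```text
t 12.08 pos [0.4641 0.0105 0.1548] yaw 10.18 tilt z [ 0.0133 -0.0148 -0.9998] gap 0.226 F [ 0.1 -0.2 -1.4] q [-0.21  0.45  1.92 -0.02  0.76 -0.38]
(0.4687, -0.0154, 0.1124) -> [-0.0005  0.0256  0.0428]
```

View pics/s7.png

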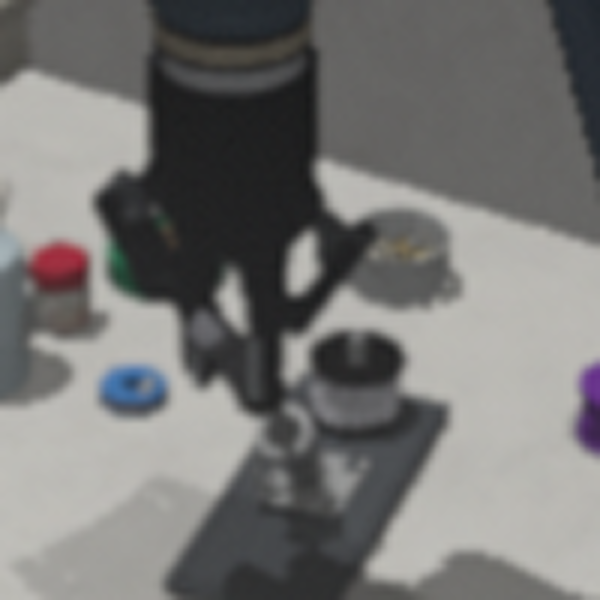

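>>> move_arm([
  [[0,0.004,-0.004,0],[0,0.008,-0.008,0],[0,0.0145,-0.013,0],[0,0.02,-0.017,0],[0,0.026,-0.021,0],[0,0.031,-0.024,0],[0,0.037,-0.027,0],[0,0.044,-0.029,0],[0,0.05,-0.0315,0],[0,0.05,-0.0315,0],[0,0.05,-0.0315,0]],
])

```text
t: 13.05
tcp_pos: [0.473, -0.0392, 0.1872]
tool_rot: [0.996, 0.088, 0.006, 0.008]
force: [0.4, -0.3, -0.0]
finger_gap: 0.227
```

```bash
python3 -c "
from h import *
plan((.4687,-.0154,.1124))
a=manip.snapshot('side')['img'][:,:,::-1]; cv2.imwrite('pics/s8.png',cv2.resize(a[120:220,230:330],None,fx=6,fy=6,interpolation=cv2.INTER_CUBIC))
"
```

```text
t 13.05 pos [ 0.473  -0.0392  0.1872] yaw 10.13 tilt z [ 0.0142 -0.0157 -0.9998] gap 0.227 F [ 0.4 -0.3 -0. ] q [-0.31  0.4   1.87 -0.01  0.85 -0.48]
(0.4687, -0.0154, 0.1124) -> [-0.0009 -0.0255  0.0743]
```

View pics/s8.png

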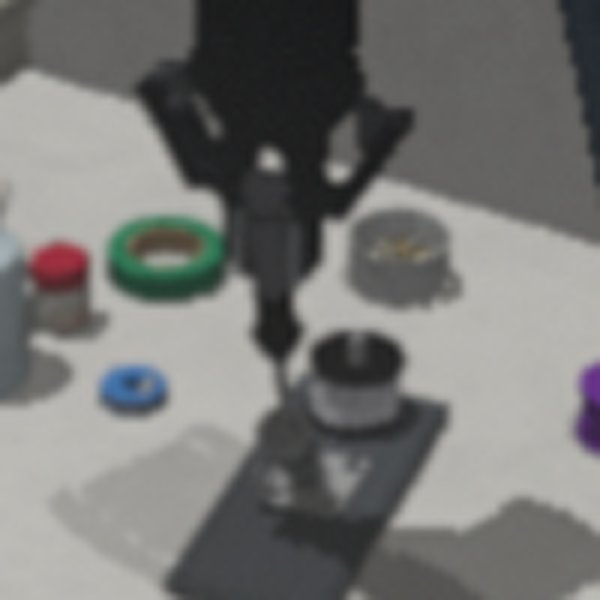

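The iron is now near-upright, with its barrel at (285,375) still in the mouth. One last step finishes the arc.

>>> move_arm([
  [[0,0.005,-0.001,0],[0,0.01,-0.0025,0],[0,0.015,-0.0035,0],[0,0.0205,-0.0045,0],[0,0.0205,-0.0045,0],[0,0.0205,-0.0045,0],[0,0.0205,-0.0045,0]],
])

```text
t: 13.68
tcp_pos: [0.4764, -0.0594, 0.1919]
tool_rot: [0.996, 0.088, 0.006, 0.009]
force: [-1.5, 0.8, -2.0]
finger_gap: 0.225
```

```bash
python3 -c "
from h import *
plan((.4687,-.0154,.1124))
a=manip.snapshot('side')['img'][:,:,::-1]; cv2.imwrite('pics/side9.png',a);cv2.imwrite('pics/s9.png',cv2.resize(a[130:200,250:310],None,fx=8.5,fy=8.5,interpolation=cv2.INTER_CUBIC))
"
```

```text
t 13.68 pos [ 0.4764 -0.0594  0.1919] yaw 10.16 tilt z [ 0.0139 -0.0162 -0.9998] gap 0.225 F [-1.5  0.8 -2. ] q [-0.35  0.4   1.85 -0.01  0.87 -0.52]
(0.4687, -0.0154, 0.1124) -> [-0.0007 -0.0462  0.0786]
```

View pics/s9.png

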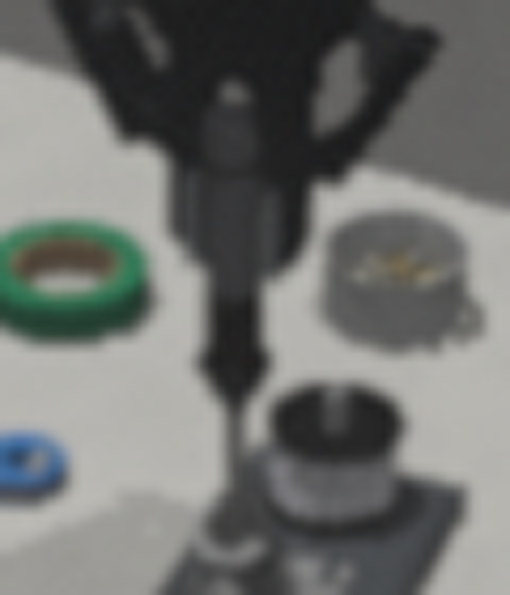

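```bash
python3 -c "
from h import *
plan((.4764,-.0594,.235),(.470,.27,.235))
"
```

```text
t 13.73 pos [ 0.4765 -0.0593  0.1919] yaw 10.17 tilt z [ 0.014  -0.0162 -0.9998] gap 0.229 F [-1.7  1.2 -1.1] q [-0.35  0.4   1.85 -0.01  0.87 -0.52]
(0.4764, -0.0594, 0.235) -> [ 0.0004  0.0009 -0.0431]
(0.47, 0.27, 0.235) -> [ 0.0522 -0.3245 -0.0485]
```

>>> move_arm([
  [[0,0.001,-0.01,0],[0,0.001,-0.022,0],[0,0.001,-0.034,0],[0,0.001,-0.042,0],[0.002,-0.01,-0.046,0],[0.004,-0.025,-0.046,0],[0.008,-0.05,-0.046,0],[0.012,-0.075,-0.046,0],[0.016,-0.1,-0.046,0],[0.02,-0.125,-0.046,0],[0.024,-0.15,-0.047,0],[0.028,-0.175,-0.047,0],[0.032,-0.2,-0.047,0],[0.036,-0.225,-0.047,0],[0.04,-0.25,-0.048,0],[0.044,-0.275,-0.048,0],[0.048,-0.3,-0.048,0],[0.051,-0.318,-0.048,0],[0.052,-0.3245,-0.048,0],[0.052,-0.3245,-0.048,0]],
])

```text
t: 15.4
tcp_pos: [0.4692, 0.2717, 0.2342]
tool_rot: [0.996, 0.09, 0.006, 0.009]
force: [0.2, -0.6, -1.2]
finger_gap: 0.228
```

```bash
python3 -c "
from h import *
plan((.47,.2765,.2))
for n in ('side','top'):
    a=manip.snapshot(n)['img'][:,:,::-1]; cv2.imwrite(f'pics/{n}10.png',a)
"
```

```text
t 15.4 pos [0.4692 0.2717 0.2342] yaw 10.35 tilt z [ 0.0141 -0.0162 -0.9998] gap 0.228 F [ 0.2 -0.6 -1.2] q [ 0.33  0.42  1.65 -0.02  1.06  0.16]
(0.47, 0.2765, 0.2) -> [ 0.0013 -0.0052  0.0341]
```

View pics/side10.png

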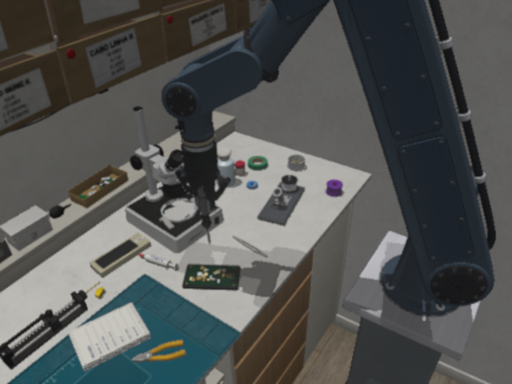

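View pics/top10.png

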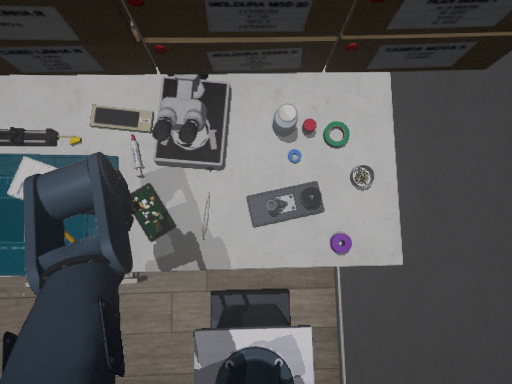

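```bash
python3 -c "
from h import *
a=cv2.imread('pics/side10.png');b=cv2.imread('pics/top10.png')
cv2.imwrite('pics/c10.png',cv2.resize(a[180:260,180:240],None,fx=10,fy=10,interpolation=cv2.INTER_CUBIC)[:600*10//10+200])
P=np.array([[.4690,.2717,.245+k] for k in (.044,0,-.054,-.060,-.076,-.132)])
print(proj('top',P)); print((proj('side',P)-[180,180])*10)
cv2.imwrite('pics/c11.png',cv2.resize(b[180:250,110:190],None,fx=8,fy=8,interpolation=cv2.INTER_CUBIC))
"
```

```text
[[122.18922    201.8421186 ]
 [128.01376535 203.8679603 ]
 [134.44438203 206.10606722]
 [135.11526192 206.33964876]
 [136.86487047 206.94889267]
 [142.57062491 208.9365335 ]]
[[228.85490704  66.90467916]
 [246.48238808 224.34305502]
 [267.09798285 406.64276109]
 [269.32162458 426.19060561]
 [275.18750154 477.6505456 ]
 [295.00645291 650.38717419]]
```

View pics/c10.png

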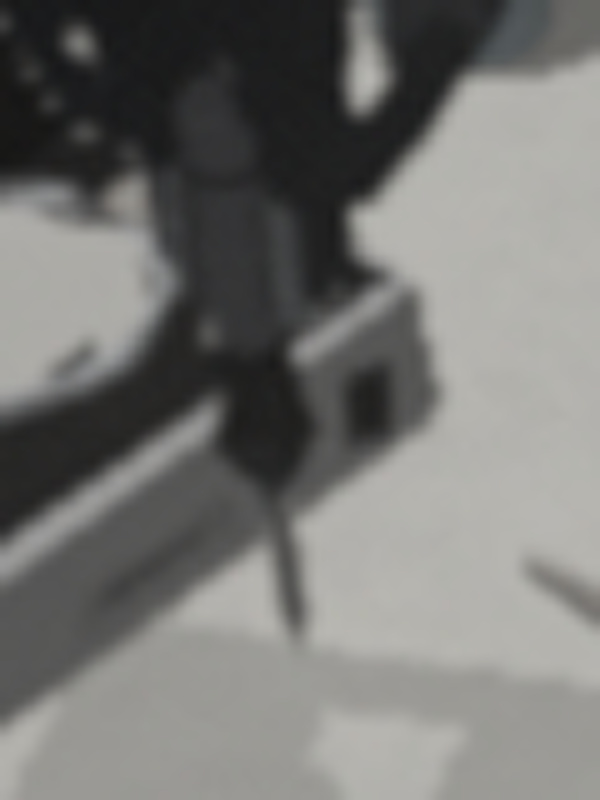

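View pics/c11.png

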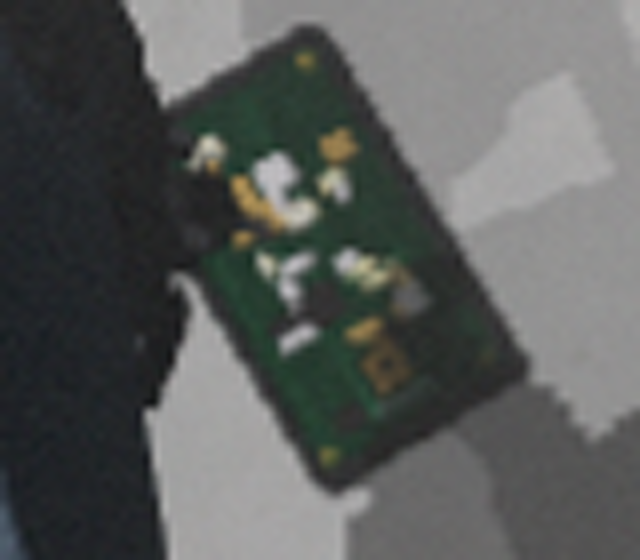

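```bash
python3 -c "
from h import *
h=np.array([-.178,.984,0]); G=np.array([.469,.2716,.2452])
for deg in (0,3,5,7,9,12):
  a=np.radians(deg); roll=0.0142*.984
  d=h*np.sin(a)+np.array([0,0,1])*np.cos(a)
  q=(proj('side',[G+d*k for k in (.044,0,-.06,-.076,-.132)])-[180,180]+[.6,.9])*10
  print(deg,q.round(0).tolist(),'slope tip-flange',((q[4]-q[3])[0]/(q[4]-q[3])[1]).round(3), ((q[4]-q[0])[0]/(q[4]-q[0])[1]).round(3))
a=cv2.imread('pics/side10.png')
i=cv2.resize(a[184:246,190:222],None,fx=12,fy=12,interpolation=cv2.INTER_CUBIC)
i=np.clip((i.astype(float)-15)*2.2,0,255).astype(np.uint8); cv2.imwrite('pics/c12.png',i)
"
```

```text
0 [[235.0, 75.0], [253.0, 232.0], [276.0, 434.0], [281.0, 486.0], [301.0, 659.0]] slope tip-flange 0.115 0.113
3 [[230.0, 81.0], [253.0, 232.0], [282.0, 426.0], [289.0, 476.0], [314.0, 641.0]] slope tip-flange 0.152 0.151
5 [[227.0, 85.0], [253.0, 232.0], [286.0, 421.0], [295.0, 468.0], [323.0, 628.0]] slope tip-flange 0.179 0.177
7 [[223.0, 89.0], [253.0, 232.0], [290.0, 415.0], [300.0, 461.0], [332.0, 615.0]] slope tip-flange 0.207 0.206
9 [[220.0, 93.0], [253.0, 232.0], [294.0, 409.0], [305.0, 453.0], [340.0, 602.0]] slope tip-flange 0.237 0.236
12 [[215.0, 100.0], [253.0, 232.0], [300.0, 399.0], [312.0, 442.0], [352.0, 582.0]] slope tip-flange 0.286 0.285
```

View pics/c12.png

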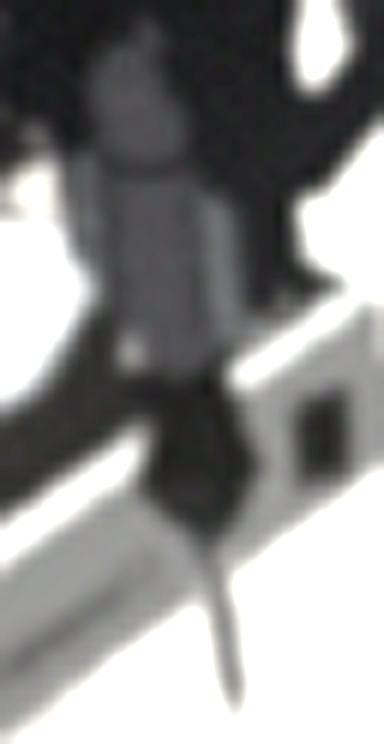

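```bash
python3 -c "
from h import *
a=cv2.imread('pics/top0.png');b=cv2.imread('pics/top10.png')
f=lambda a:cv2.resize(a[192:222,122:158],None,fx=11,fy=11,interpolation=cv2.INTER_CUBIC)
i=np.hstack([f(a),f(b)]); i=np.clip(i.astype(float)*1.5,0,255).astype(np.uint8); cv2.imwrite('pics/c13.png',i)
"
```

```text
(no output)
```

View pics/c13.png

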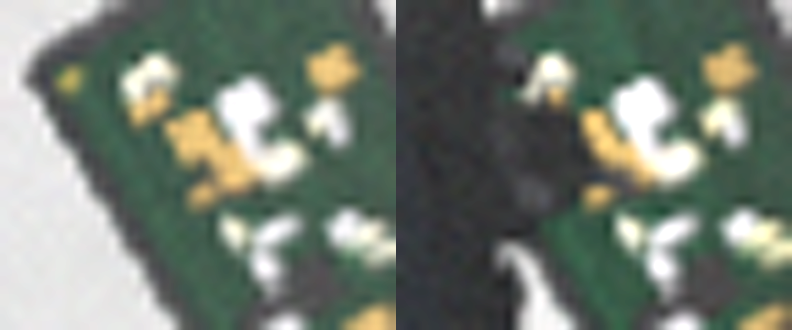

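>>> move_arm([
  [[0,0,0,7],[0,0,0,14],[0,0,0,21],[0,0,0,28],[0,0,0,35],[0,0,0,42],[0,0,0,49],[0,0,0,56],[0,0,0,62],[0,0,0,66],[0,0,0,66],[0,0,0,66]],
])

```text
t: 16.5
tcp_pos: [0.4694, 0.2685, 0.2342]
tool_rot: [0.884, -0.468, 0.01, 0.005]
force: [-0.2, 1.4, -0.7]
finger_gap: 0.226
```

```bash
python3 -c "
from h import *
plan((.47,.2765,.2))
for n in ('side','top'):
    a=manip.snapshot(n)['img'][:,:,::-1]; cv2.imwrite(f'pics/{n}11.png',a)
a=cv2.imread('pics/side11.png')
i=cv2.resize(a[184:246,190:230],None,fx=12,fy=12,interpolation=cv2.INTER_CUBIC)
i=np.clip((i.astype(float)-15)*2.2,0,255).astype(np.uint8); cv2.imwrite('pics/c14.png',i[:744])
"
```

```text
t 16.5 pos [0.4694 0.2685 0.2342] yaw -55.78 tilt z [ 0.0132 -0.0176 -0.9998] gap 0.226 F [-0.2  1.4 -0.7] q [ 0.32  0.42  1.65 -0.02  1.06  1.31]
(0.47, 0.2765, 0.2) -> [-0.007  -0.005   0.0341]
```

View pics/c14.png

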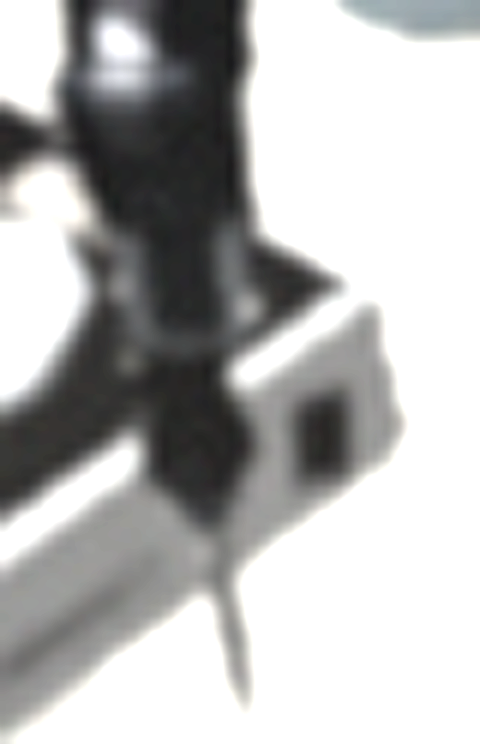

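```bash
python3 -c "
from h import *
plan((.4764,-.0594,.24),(.4764,-.0594,.1919))
"
```

```text
t 16.6 pos [0.4694 0.2689 0.2342] yaw -55.77 tilt z [ 0.0133 -0.0174 -0.9998] gap 0.227 F [ 0.3 -0.1  0.1] q [ 0.32  0.42  1.65 -0.02  1.06  1.31]
(0.4764, -0.0594, 0.24) -> [0.2755 0.1789 0.    ]
(0.4764, -0.0594, 0.1919) -> [0.2744 0.1789 0.0481]
```

>>> move_arm([
  [[0.01,0.006,-0.003,-5],[0.03,0.02,-0.005,-11],[0.053,0.034,-0.005,-17],[0.076,0.049,-0.005,-23],[0.1,0.065,-0.005,-29],[0.124,0.08,-0.005,-35],[0.148,0.096,-0.005,-41],[0.172,0.112,-0.005,-47],[0.196,0.127,-0.005,-53],[0.22,0.143,-0.004,-59],[0.244,0.158,-0.003,-64],[0.262,0.17,-0.001,-66],[0.272,0.177,0,-66],[0.2755,0.179,0,-66],[0.2755,0.179,0,-66],[0.2755,0.179,0,-66],[0.2755,0.179,0,-66]],
])

```text
t: 18.02
tcp_pos: [0.4761, -0.0586, 0.2401]
tool_rot: [0.996, 0.09, 0.006, 0.009]
force: [0.2, 0.1, -0.8]
finger_gap: 0.228
```

```bash
python3 -c "
from h import *
plan((.4764,-.0594,.1919))
a=manip.snapshot('side')['img'][:,:,::-1]; cv2.imwrite('pics/s12.png',cv2.resize(a[130:200,250:310],None,fx=8.5,fy=8.5,interpolation=cv2.INTER_CUBIC))
"
```

```text
t 18.02 pos [ 0.4761 -0.0586  0.2401] yaw 10.3 tilt z [ 0.0131 -0.017  -0.9998] gap 0.228 F [ 0.2  0.1 -0.8] q [-0.35  0.33  1.8  -0.01  1.   -0.52]
(0.4764, -0.0594, 0.1919) -> [-0.0003 -0.0001  0.0482]
```

View pics/s12.png

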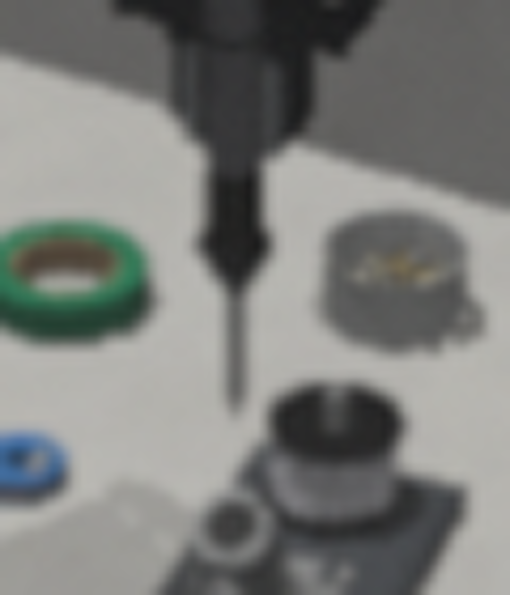

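>>> move_arm([
  [[0,0,0.012,0],[0,0,0.024,0],[0,0,0.036,0],[0,0,0.046,0],[0,0,0.048,0],[0,0,0.048,0],[0,0.003,0.048,0],[0,0.005,0.048,0],[0,0.008,0.048,0],[0,0.008,0.048,0],[0,0.008,0.048,0]],
])

```text
t: 18.98
tcp_pos: [0.4781, -0.0672, 0.1925]
tool_rot: [0.996, 0.09, 0.006, 0.009]
force: [-1.3, 2.6, 0.3]
finger_gap: 0.222
```

```bash
python3 -c "
from h import *
plan((.4764,-.0594,.24),(.47,.2765,.235))
"
```

```text
t 18.98 pos [ 0.4781 -0.0672  0.1925] yaw 10.29 tilt z [ 0.0133 -0.0167 -0.9998] gap 0.222 F [-1.3  2.6  0.3] q [-0.36  0.4   1.84 -0.01  0.88 -0.54]
(0.4764, -0.0594, 0.24) -> [ 0.0002 -0.0071 -0.0476]
(0.47, 0.2765, 0.235) -> [ 0.0538 -0.3388 -0.0483]
```

>>> move_arm([
  [[0,0,-0.012,0],[0,0,-0.026,0],[0,0,-0.04,0],[0.001,-0.006,-0.047,0],[0.003,-0.02,-0.048,4],[0.007,-0.045,-0.048,9],[0.011,-0.07,-0.048,14],[0.015,-0.095,-0.048,19],[0.019,-0.12,-0.048,24],[0.023,-0.145,-0.048,29],[0.027,-0.17,-0.048,34],[0.031,-0.195,-0.048,39],[0.035,-0.22,-0.048,44],[0.039,-0.245,-0.048,50],[0.043,-0.27,-0.048,55],[0.047,-0.295,-0.048,60],[0.05,-0.317,-0.048,64],[0.053,-0.333,-0.048,66],[0.054,-0.339,-0.048,66],[0.054,-0.339,-0.048,66]],
])

```text
t: 20.65
tcp_pos: [0.4702, 0.278, 0.2346]
tool_rot: [0.885, -0.466, 0.01, 0.004]
force: [0.2, 0.1, -0.6]
finger_gap: 0.227
```

>>> move_arm([
  [[0,0,0,0],[0,0,0,0],[0,0,0,0]],
])

```text
t: 20.9
tcp_pos: [0.4703, 0.277, 0.2346]
tool_rot: [0.885, -0.466, 0.01, 0.004]
force: [-0.1, 0.4, -0.3]
finger_gap: 0.226
```

```bash
python3 -c "
from h import *
plan((.47,.2765,.2))
a=manip.snapshot('side')['img'][:,:,::-1]; cv2.imwrite('pics/side13.png',a)
i=cv2.resize(a[184:246,190:230],None,fx=12,fy=12,interpolation=cv2.INTER_CUBIC)
i=np.clip((i.astype(float)-15)*2.2,0,255).astype(np.uint8); cv2.imwrite('pics/c15.png',i[:744])
s=manip.sense(); g=s['tcp_pos']+[0,0,.011]
q=(proj('side',[g+[0,0,k] for k in (.044,0,-.057,-.076,-.132)])+[.6,.9]-[190,184])*12
print(q.round(0).tolist())
"
```

```text
t 20.9 pos [0.4703 0.277  0.2346] yaw -55.57 tilt z [ 0.0142 -0.0172 -0.9998] gap 0.226 F [-0.1  0.4 -0.3] q [ 0.34  0.43  1.64 -0.02  1.07  1.32]
(0.47, 0.2765, 0.2) -> [-0.0005  0.0006  0.0346]
[[138.0, 52.0], [160.0, 241.0], [187.0, 472.0], [195.0, 546.0], [220.0, 753.0]]
```

View pics/c15.png

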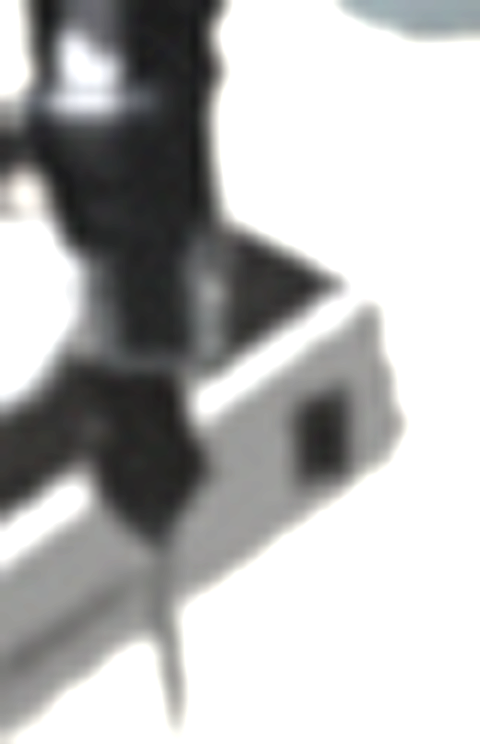

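>>> move_arm([
  [[0,0,0.015,0],[0,0,0.03,0],[0,0,0.045,0],[0,0,0.055,0],[0,0,0.06,0],[0,0,0.06,0],[0,0,0.06,0],[0,0,0.06,0]],
])

```text
t: 21.62
tcp_pos: [0.4719, 0.2761, 0.1754]
tool_rot: [0.885, -0.466, 0.011, 0.004]
force: [-0.3, 0.3, -0.5]
finger_gap: 0.225
```

```bash
python3 -c "
from h import *
plan((.47,.2765,.2))
a=manip.snapshot('side')['img'][:,:,::-1]; cv2.imwrite('pics/side14.png',a)
b=manip.snapshot('top')['img'][:,:,::-1]; cv2.imwrite('pics/top14.png',b)
i=cv2.resize(a[205:295,175:250],None,fx=8,fy=8,interpolation=cv2.INTER_CUBIC)
i=np.clip((i.astype(float)-10)*1.7,0,255).astype(np.uint8); cv2.imwrite('pics/c16.png',i)
i=cv2.resize(b[180:250,110:190],None,fx=8,fy=8,interpolation=cv2.INTER_CUBIC)
i=np.clip((i.astype(float)-10)*1.7,0,255).astype(np.uint8); cv2.imwrite('pics/c17.png',i)
"
```

```text
t 21.62 pos [0.4719 0.2761 0.1754] yaw -55.6 tilt z [ 0.0158 -0.0166 -0.9997] gap 0.225 F [-0.3  0.3 -0.5] q [ 0.34  0.51  1.7  -0.03  0.93  1.32]
(0.47, 0.2765, 0.2) -> [-0.0008  0.0012 -0.0246]
```

View pics/c16.png

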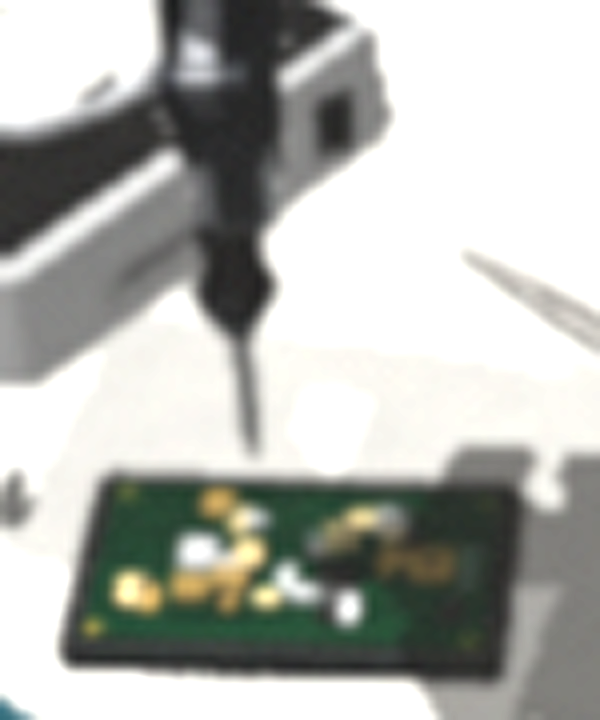

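View pics/c17.png

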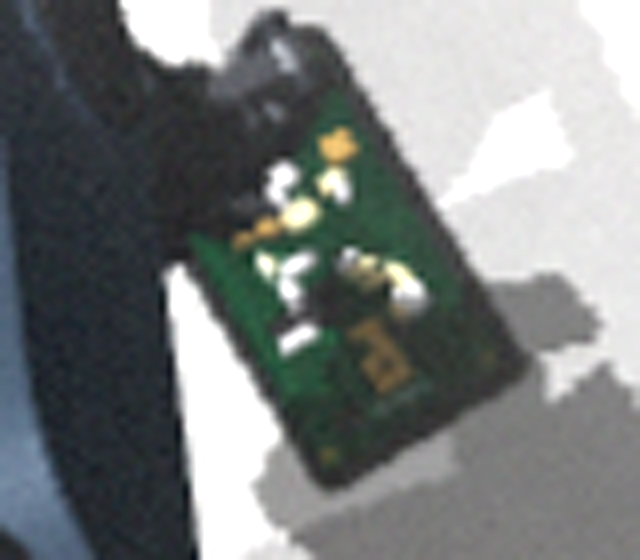

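```bash
python3 -c "
from h import *
a=cv2.imread('pics/top0.png');b=cv2.imread('pics/top14.png')
f=lambda a:cv2.resize(a[192:222,126:161],None,fx=11,fy=11,interpolation=cv2.INTER_CUBIC)
i=np.hstack([f(a),f(b)]); i=np.clip(i.astype(float)*1.5,0,255).astype(np.uint8); cv2.imwrite('pics/c18.png',i)
for z in (.045,.05,.055,.06): print(z,proj('top',[.47,.2765,z]),(proj('side',[.47,.2765,z])+[.6,.9]-[175,205])*8, (proj('top',[.47,.2765,z])-[126,192])*11)
o=(np.array([255,455])/8+[175,205]-[.6,.9])
for z in (.045,.05,.055,.06): print(z,onz('side',o,z), (proj('top',onz('side',o,z))-[126,192])*11)
"
```

```text
0.045 [[146.91447447 210.75737355]] [[287.17258909 491.4676102 ]] [[230.05921914 206.33110903]]
0.05 [[146.47855998 210.60676966]] [[285.84453746 480.38310302]] [[225.26415979 204.67446629]]
0.055 [[146.03873154 210.45482081]] [[284.51001316 469.23544273]] [[220.42604699 203.0030289 ]]
0.06 [[145.59493604 210.30150883]] [[283.16897925 458.02417727]] [[215.54429645 201.31659715]]
0.045 [0.48920794 0.26925979 0.045     ] [[260.82921782 126.82749833]]
0.05 [0.48560966 0.27296359 0.05      ] [[240.57808617 139.98824129]]
0.055 [0.48201138 0.27666738 0.055     ] [[220.11781781 153.28313122]]
0.06 [0.4784131  0.28037118 0.06      ] [[199.4449828 166.714345 ]]
```

View pics/c18.png

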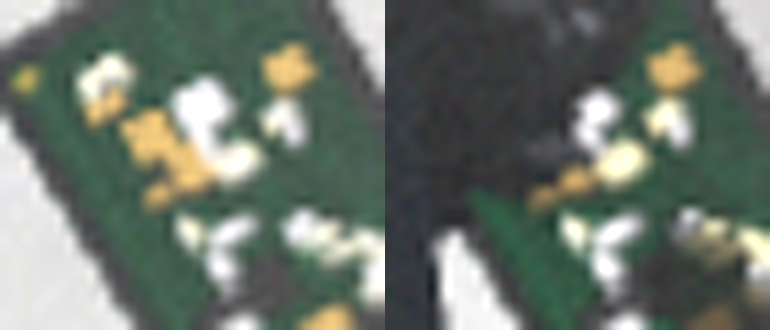

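```bash
python3 -c "
from h import *
plan((.4605,.277,.1674))
"
```

```text
t 21.72 pos [0.4718 0.2762 0.1755] yaw -55.58 tilt z [ 0.016  -0.0166 -0.9997] gap 0.23 F [-1.2 -0.  -0.7] q [ 0.34  0.51  1.7  -0.03  0.93  1.32]
(0.4605, 0.277, 0.1674) -> [-0.0072  0.0088  0.0079]
```

>>> move_arm([
  [[-0.002,0.003,0.002,0],[-0.005,0.006,0.005,0],[-0.007,0.009,0.008,0],[-0.007,0.009,0.008,0],[-0.007,0.009,0.008,0],[-0.007,0.009,0.008,0],[-0.007,0.009,0.008,0]],
])

```text
t: 22.3
tcp_pos: [0.4608, 0.2768, 0.1674]
tool_rot: [0.885, -0.466, 0.011, 0.003]
force: [0.5, 0.0, 0.3]
finger_gap: 0.224
```

```bash
python3 -c "
from h import *
plan((.47,.2765,.2))
a=manip.snapshot('side')['img'][:,:,::-1]; cv2.imwrite('pics/side15.png',a)
b=manip.snapshot('top')['img'][:,:,::-1]; cv2.imwrite('pics/top15.png',b)
i=cv2.resize(a[205:295,175:250],None,fx=8,fy=8,interpolation=cv2.INTER_CUBIC)
i=np.clip((i.astype(float)-10)*1.7,0,255).astype(np.uint8); cv2.imwrite('pics/c19.png',i)
a=cv2.imread('pics/top0.png')
f=lambda a:cv2.resize(a[190:226,126:161],None,fx=11,fy=11,interpolation=cv2.INTER_CUBIC)
i=np.hstack([f(a),f(b)]); i=np.clip(i.astype(float)*1.8,0,255).astype(np.uint8); cv2.imwrite('pics/c20.png',i)
"
```

```text
t 22.3 pos [0.4608 0.2768 0.1674] yaw -55.58 tilt z [ 0.0165 -0.0164 -0.9997] gap 0.224 F [0.5 0.  0.3] q [ 0.34  0.51  1.73 -0.03  0.9   1.33]
(0.47, 0.2765, 0.2) -> [ 0.0062 -0.0076 -0.0325]
```

View pics/c19.png

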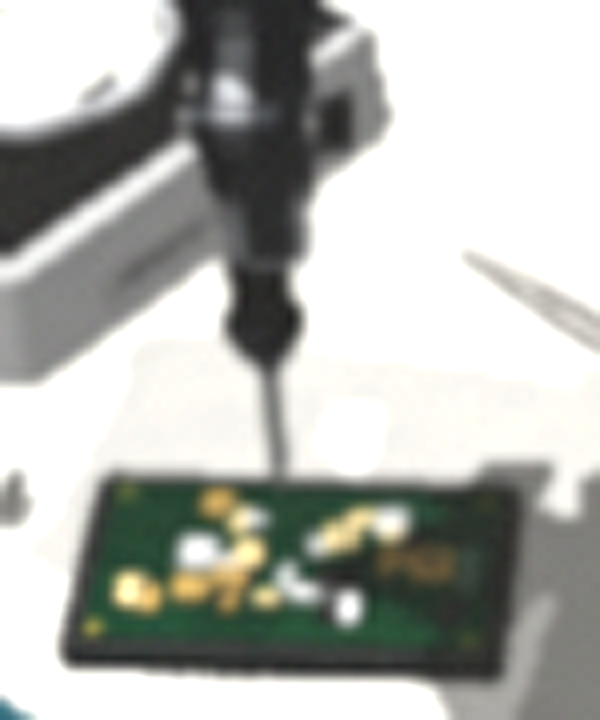

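View pics/c20.png

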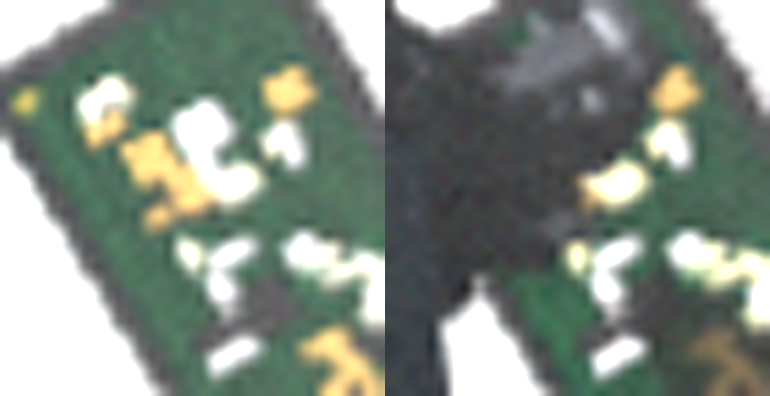

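>>> move_arm([
  [[0,0,0,0],[0,0,0,0],[0,0,0,0],[0,0,0,0],[0,0,0,0],[0,0,0,0],[0,0,0,0],[0,0,0,0],[0,0,0,0],[0,0,0,0]],
])

```text
t: 23.23
tcp_pos: [0.4608, 0.2768, 0.1674]
tool_rot: [0.885, -0.466, 0.011, 0.003]
force: [0.1, 0.5, -0.7]
finger_gap: 0.23
```

```bash
python3 -c "
from h import *
plan(); print(manip.sense()['qd'].round(4))
a=manip.snapshot('side')['img'][:,:,::-1]
i=cv2.resize(a[150:300,175:350],None,fx=4.5,fy=4,interpolation=cv2.INTER_CUBIC); cv2.imwrite('pics/c21.png',i)
"
```

```text
t 23.23 pos [0.4608 0.2768 0.1674] yaw -55.59 tilt z [ 0.0164 -0.0164 -0.9997] gap 0.23 F [ 0.1  0.5 -0.7] q [ 0.34  0.51  1.73 -0.03  0.9   1.33]
[-0.0014  0.0014  0.0004  0.0013 -0.0013  0.001 ]
```

View pics/c21.png

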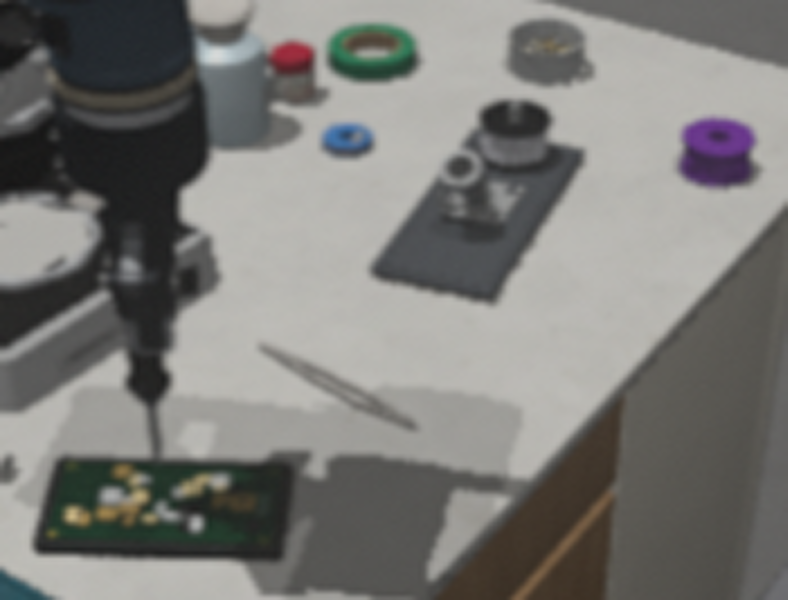

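View pics/top15.png

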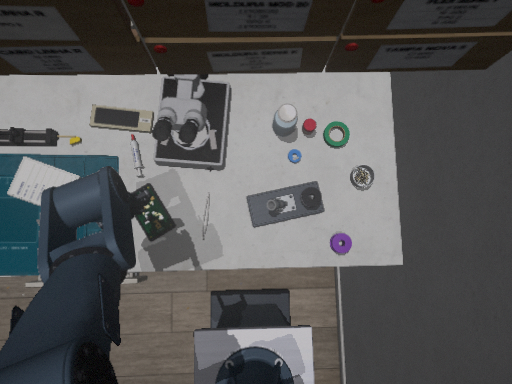

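The reel is on the spindle, the other objects haven't moved, and the iron hangs upright and still over the board. I'm handing in.

```bash
python3 -c "
from station import manip
print(manip.sign_off())"
```

```text
the job is handed in; nothing more can be done
None
```

I set the reel of solder over the spindle onto its seat and let go of it. I then drew the iron out of the holster and levered it upright against the holster's mouth. The job was handed in at about 23 s with the iron held still over the board.

**Last checks**
- **Reel:** the pictures show it on the spindle. Contact at the seat read about 6 N just before release.
- **Tip position:** I estimate the tip about 3.5 cm above the board and within a few millimetres of its middle. In the last pictures it overlaps the dark board edge in one view and is hard to make out in the other. The figure therefore rests on the previous sighting plus the measured move.
- **Upright:** the iron was 3–4° off after the first levering, so I repeated it. It now looks within about 1–2° of vertical. The side view alone is weak on lean towards or away from that camera.
- **Stillness:** joint speeds were practically zero, and no unusual force was felt.
- **Other objects:** the tin, tweezers, wick reel, syringe and purple reel look unmoved.

**What disagreed**
- The two cameras differed by about 1 pixel, which I corrected for.
- The tip was about 11 mm off the gripper's axis, so I shifted the arm to compensate.
- The tool itself ended tilted by about 1.3°.

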